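# Tell the full, part-used and empty slip bottles apart by weight

### The job

The three slip bottles in the wooden rack look alike but one is full, one part-used and one empty: heft them to find out which is which. Stand the full (heaviest) one upright in the round drip dish, stand the empty (lightest) one upright in the steel tray, and leave the part-used one standing in the rack, in any well. Set the two down gently in dish and tray, do not tip any bottle over, and leave the small glass jar and the blue water pot where they are.

Things in the scene. Friction and masses are not known exactly. Their poses are not given: they have to be found in the camera images.
- bottle_a: one of three identical-looking closed slip bottles (about 0.1 to 0.5 kg, some 0.18 kg apart; the letter tells nothing). Opaque white body 52 mm across up to 80 mm, cone shoulder to 96 mm, black cylindrical cap 36 mm across from 96 to 140 mm (top), to be gripped from above. Origin: centre of its flat foot; z along the bottle. Starts upright on the floor of a well of the rack
- bottle_b: one of three identical-looking closed slip bottles (about 0.1 to 0.5 kg, some 0.18 kg apart; the letter tells nothing). Opaque white body 52 mm across up to 80 mm, cone shoulder to 96 mm, black cylindrical cap 36 mm across from 96 to 140 mm (top), to be gripped from above. Origin: centre of its flat foot; z along the bottle. Starts upright on the floor of a well of the rack
- bottle_c: one of three identical-looking closed slip bottles (about 0.1 to 0.5 kg, some 0.18 kg apart; the letter tells nothing). Opaque white body 52 mm across up to 80 mm, cone shoulder to 96 mm, black cylindrical cap 36 mm across from 96 to 140 mm (top), to be gripped from above. Origin: centre of its flat foot; z along the bottle. Starts upright on the floor of a well of the rack
- rack: wooden block with three square wells in a row, fixed to the table: 85 (x) x 270 (y) x 50 mm tall. Origin under its centre; the wells lie at y = -90, 0 and +90 mm along its y axis, each 60 x 60 mm, open above, 40 mm deep (floor 10 mm above the table)
- dish: round shallow terracotta drip dish, fixed to the table; 112 mm across the rim, 14 mm tall, wall 5 mm, flat inner floor 6 mm above the table and about 94 mm across. Origin under its centre. It stands left or right of the rack
- tray: rectangular open steel tray for empties, fixed to the table: 140 (x) x 110 (y) x 35 mm tall, wall and floor 5 mm. Origin under its centre. It stands on the other side of the rack from the dish
- jar: small lidded glass jar, 52 mm across, 60 mm tall; origin under its centre. A bystander
- water_pot: small round blue ceramic water pot, open above, 66 mm across, 55 mm tall; origin under its centre. A bystander

How it is judged:
By the outcome, as a careful person would: the job done as asked, in the order asked, and still so for the second after the job is handed in, with the robot touching nothing.
It also fails if it takes over 72 s, if anything falls off the work surface, if the arm or the gripper's body presses on something with over 40 N, if the wrist force passes 120 N, or if a joint passes its speed limit or range.

### The arm

A 6-joint arm with a two-finger parallel gripper is mounted at the origin on the work surface. World frame = base frame: x ahead of the robot, y to its left, z up, the work surface at z = 0. Lengths are in m, angles in rad, forces in N, time in s.
With the tool pointing down it reaches from about 0.25 to 0.775 m from the base axis. Payload 4 kg.
Tool frame: the origin (TCP) lies at the very end of the fingers, on their centre line; the grasp point (between the pads) lies 19 mm behind it; z points along the fingers, y is the direction in which the jaws open and shut (so a half turn about z gives the same grasp; the last joint's range is limited). The gripper opens to 94 mm and grips with 3 to 60 N. Pads are 16 mm wide; open, the fingers measure 119 mm over their backs; the gripper's body (75 mm by 177 mm) begins 78 mm behind the grasp point.
Start: joints at [-1.324, 0.087, 1.371, -0, 1.684, -0.103], TCP at [0.188, -0.517, 0.206] pointing down, gripper open.
Joint ranges: [-3.1, 3.1], [-0.76, 2.03], [0.27, 2.55], [-1.08, 4.22], [0.17, 2.65], [-2.57, 2.57]. Speed limits (rad/s): [2.79, 2.79, 3.14, 3.14, 3.14, 3.14].

### API

Orientations are given as [roll, pitch, yaw] about the fixed x, y, z axes, in that order (R = Rz(yaw) Ry(pitch) Rx(roll)).
In Python, from bench import robot, cams, models gives the robot as it stands.
- The arm moves only by the tool step_arm, never from a script. Its argument "series" is a list of rows, each a list of 5 numbers: the gripper command: -1 is shut, 1 is fully open, values between are in proportion, then the shift along the tool's x, y, z in mm, then the turn about the tool's z in degrees. A call has 1 to 20 rows; each row is the pose to reach, as a shift and turn from the pose commanded when the call began, along the tool's axes at that moment; what a row does not reach only later rows make up. A row lasts 1/8 s, in which the tool goes at most 62.5 mm and 10.7 degrees, less where a joint would pass 70% of its speed; a pose out of reach is approached as far as the arm can. A call with a gripper value outside its range is refused whole. The fingers move at their own pace and stop on an object; the grip force is fixed at half the most. Time passes only in rows, so rows that repeat a pose let the fingers close. It gives the time, the measured TCP pose, the force and the opening at its end, in the units of the state.
- robot.get_obs(): the state, without advancing time (a new reading comes with each control period).
- cams.snapshot(name): name is "scene" or "top" or "wrist"; returns a dict with "pixels" (384x512x3 uint8, red, green, blue), "fov_y" (degrees; the focal length in pixels is half the picture's height over the tangent of half this angle, whatever the lens; pixels are square), "cx", "cy" (the principal point, pixels), "R" (3x3) and "t" (3): a world point X has camera coordinates R X + t. Camera axes: x right, y down, z forward; pixel columns grow to the right and rows downward; lengths in m; the calibration is good to about 2 mm. A picture is of the moment at which its call begins. There is no depth.
- robot.close_job(): hands the job in, once; it reports no verdict.
Trained networks look in a picture, given as the dict that the camera call returned (one of the last four; its "shot" number tells which), for a name from the list of things; names that differ only in an ending like _2 or _b are one class to them, and where a whole thing is asked for, a point or a joint stands for the part that bears it (a point fixed in the world has none). Each returns a list of dicts, best first, with "p" (0 to 1); they miss things now and then, are a little off and sometimes report something else, mostly with a low value. They report only what shows in the picture. A call takes as long as a camera call.
- models.find_in(picture, label): "position" ([x, y, z] in m, in world coordinates, good to about 4 mm: the middle of the surface that is visible of it).
- models.pinpoint(picture, label): "position" ([x, y, z] in m, in world coordinates, good to about 4 mm: a listed point, or the origin of a listed thing).
The state is a dict: "time": time; "joint_positions": joint angles; "qvel": joint speeds; "joint_torque": joint torques, N m; "tool_pos": TCP position; "ee_rot": TCP orientation; "wrist_force": force on the tool from outside, world axes, zero at the start; "wrist_torque": the same for the moment, N m; "width": finger opening in m.
Only numpy, scipy, OpenCV 4.12 (cv2) and the standard library are available. Lean on these libraries where they do the work, as an engineer would, in place of code of your own. Each camera call takes 0.05 s, during which the arm holds its last target. There are 200 camera calls.

## Working session

There is one attempt and no reset: what is moved stays moved. The work goes in short steps, Python scripts to look and compute and a tool call to move; the robot and the scene stay as the last step left them, time stands still between calls to the robot, and variables do not carry over. Pictures are saved under pics/ and viewed, about 8 in all and at most 12, crops included, and the job is handed in when it is done.

Besides the shell and the picture viewer there is one more tool, called after "Call:" in YAML: its name, and indented under it one key for each argument. step_arm: Moves the arm, as the interface text tells. Its arguments: {"type":"object","properties":{"series":{"type":"array","items":{"type":"array","items":{"type":"number"}}}},"required":["series"]}

```bash
mkdir -p pics
python3 - <<'E'
from bench import robot,cams,models
import cv2,numpy as np
o=robot.get_obs()
print({k:np.round(v,3).tolist() for k,v in o.items()})
ims=[]
for n in ["top","scene"]:
    s=cams.snapshot(n); ims.append(s["pixels"])
    for l in ["bottle_a","rack","dish","tray","jar","water_pot"]:
        print(n,l,[(np.round(d["position"],3).tolist(),round(d["p"],2)) for d in models.pinpoint(s,l)][:4])
    cv2.imwrite(f"pics/{n}0.png",s["pixels"][:,:,::-1])
E
```

```text
{'time': 0.0, 'joint_positions': [-1.324, 0.088, 1.372, -0.0, 1.684, -0.103], 'qvel': [0.001, -0.0, 0.0, -0.001, 0.001, 0.0], 'joint_torque': [0.002, -34.017, -30.243, 0.072, 0.033, -0.0], 'tool_pos': [0.188, -0.516, 0.204], 'ee_rot': [-3.139, -0.0, 0.35], 'wrist_force': [0.03, -1.016, -0.287], 'wrist_torque': [0.052, 0.004, -0.011], 'width': 0.094}
top bottle_a [([0.549, 0.119, 0.01], 0.96), ([0.533, -0.062, 0.01], 0.76), ([0.543, 0.025, 0.011], 0.76)]
top rack [([0.541, 0.03, -0.001], 0.97)]
top dish [([0.471, 0.334, -0.004], 0.89)]
top tray [([0.496, -0.321, 0.002], 0.76)]
top jar [([0.676, 0.217, -0.002], 0.59)]
top water_pot [([0.678, -0.217, 0.002], 0.75), ([0.53, -0.062, 0.007], 0.67)]
scene bottle_a [([0.539, 0.03, 0.009], 0.85), ([0.546, 0.118, 0.01], 0.74)]
scene rack [([0.54, 0.03, -0.004], 0.81)]
scene dish [([0.471, 0.338, -0.001], 0.92)]
scene tray [([0.494, -0.315, 0.0], 0.64)]
scene jar [([0.67, 0.216, -0.004], 0.67)]
scene water_pot [([0.682, -0.222, 0.0], 0.86)]
```

View pics/top0.png

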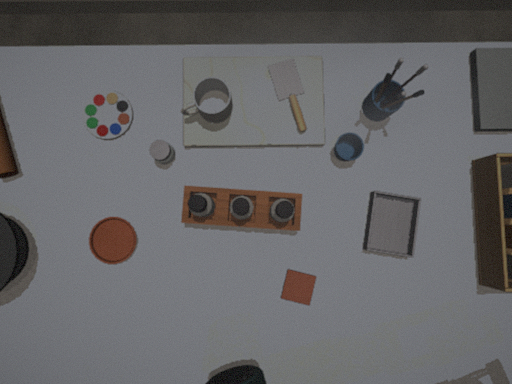

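View pics/scene0.png

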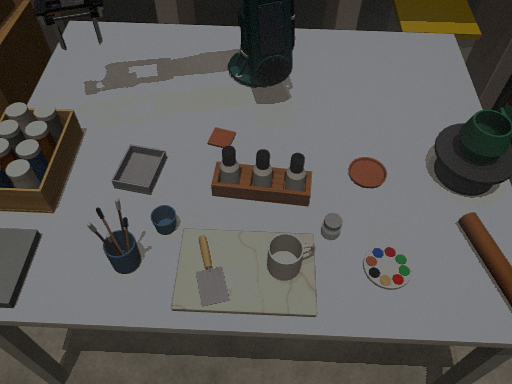

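Call:
step_arm:
  series:
    - [1,0,0,-60,0]
    - [1,519,-392,-60,-65]
    - [1,519,-392,-60,-65]
    - [1,519,-392,-60,-65]
    - [1,519,-392,-60,-65]
    - [1,519,-392,-60,-65]
    - [1,519,-392,-60,-65]
    - [1,519,-392,-60,-65]
    - [1,519,-392,-60,-65]
    - [1,519,-392,-60,-65]
    - [1,519,-392,-60,-65]
    - [1,519,-392,-60,-65]
    - [1,519,-392,-60,-65]
    - [1,519,-392,-60,-65]
    - [1,519,-392,-60,-65]

```text
time: 2.58
tool_pos: [0.5413, 0.0282, 0.2659]
ee_rot: [3.141, 0.0, 1.482]
wrist_force: [-0.5, -0.6, -0.1]
width: 0.0944
```

```bash
cat > h.py <<'E'
from bench import robot,cams,models
import cv2,numpy as np
def obs():
    o=robot.get_obs()
    for k in ["time","tool_pos","ee_rot","wrist_force","wrist_torque","width"]: print(k,np.round(o[k],4).tolist())
    return o
def rel(o,x,y):
    yaw=o["ee_rot"][2]; d=np.array([x,y])-o["tool_pos"][:2]
    return np.round(1000*np.array([d@[np.cos(yaw),np.sin(yaw)],d@[np.sin(yaw),-np.cos(yaw)]]),1)
def pin(s,l,n=4): return [(np.round(d["position"],3).tolist(),round(d["p"],2)) for d in models.pinpoint(s,l)][:n]
E
python3 - <<'E'
from h import *
o=obs(); s=cams.snapshot("wrist"); cv2.imwrite("pics/w1.png",s["pixels"][:,:,::-1])
for l in ["bottle_a","rack"]: print(l,pin(s,l))
# cap tops at z=.150 -> projected pixels of estimates
f=192/np.tan(np.radians(s["fov_y"]/2))
for P in [(.533,-.062,.15),(.541,.03,.15),(.549,.119,.15)]:
    c=s["R"]@np.array(P)+s["t"]; print(P,np.round([f*c[0]/c[2]+s["cx"],f*c[1]/c[2]+s["cy"]],1))
E
```

```text
time 2.575
tool_pos [0.5413, 0.0282, 0.2659]
ee_rot [3.141, 0.0004, 1.4823]
wrist_force [-0.4607, -0.5785, -0.0743]
wrist_torque [-0.0055, -0.0899, -0.0334]
width 0.0944
bottle_a [([0.537, 0.029, 0.006], 0.75), ([0.548, 0.118, 0.012], 0.61), ([0.533, -0.056, 0.011], 0.58)]
rack [([0.537, 0.027, 0.01], 0.51)]
(0.533, -0.062, 0.15) [251.9 278.1]
(0.541, 0.03, 0.15) [251.7 184.7]
(0.549, 0.119, 0.15) [251.8  78.1]
```

View pics/w1.png

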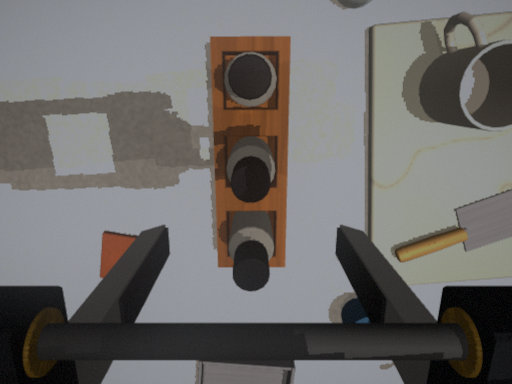

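Call:
step_arm:
  series:
    - [1,0,0,50,0]
    - [1,0,0,100,0]
    - [1,0,0,130,0]
    - [1,0,0,150,0]
    - [1,0,0,157,0]
    - [1,0,0,157,0]
    - [-1,0,0,157,0]
    - [-1,0,0,157,0]
    - [-1,0,0,157,0]
    - [-1,0,0,157,0]
    - [-1,0,0,157,0]
    - [-1,0,0,157,0]
    - [-1,0,0,147,0]
    - [-1,0,0,137,0]
    - [-1,0,0,132,0]
    - [-1,0,0,132,0]
    - [-1,0,0,132,0]
    - [-1,0,0,132,0]
    - [-1,0,0,132,0]

```text
time: 5.1
tool_pos: [0.5415, 0.0294, 0.1331]
ee_rot: [-3.141, 0.0, 1.484]
wrist_force: [0.9, 1.6, -0.9]
width: 0.0354
```

Run:
```python
from h import *
F=[]
for i in range(8):
    cams.snapshot("top"); o=robot.get_obs(); F.append(np.r_[o["wrist_force"],o["wrist_torque"]])
print(np.round(F,2)); print(o["width"],o["tool_pos"],o["time"],np.round(o["joint_torque"],2))
```

```text
[[-0.13  0.32 -1.2  -0.03 -0.12  0.04]
 [ 0.37  0.67 -0.36 -0.03 -0.05 -0.02]
 [-0.13 -0.24 -1.27 -0.01 -0.11 -0.01]
 [-0.57 -0.91 -1.42 -0.02 -0.14  0.01]
 [ 0.53 -0.76 -0.85 -0.01 -0.1  -0.04]
 [ 0.27 -0.35 -0.76 -0.07 -0.07  0.04]
 [-0.77  0.17 -0.94 -0.04 -0.07  0.04]
 [-0.05  0.22 -1.09 -0.04 -0.04 -0.03]]
0.03558592808625481 [0.54173344 0.0294013  0.13347875] 5.5 [-0.000e+00 -3.418e+01 -3.004e+01  8.000e-02  1.000e-02 -0.000e+00]
```

Call:
step_arm:
  series:
    - [-1,0,0,12,0]
    - [-1,0,0,20,0]
    - [-1,0,0,24,0]
    - [-1,0,0,25,0]
    - [-1,0,0,25,0]
    - [1,0,0,25,0]
    - [1,0,0,25,0]
    - [1,0,0,25,0]
    - [1,0,0,25,0]
    - [1,0,0,-10,0]
    - [1,0,0,-60,0]
    - [1,45,0,-60,0]
    - [1,90,0,-60,0]
    - [1,90,0,-60,0]
    - [1,90,0,-10,0]
    - [1,90,0,15,0]
    - [1,90,0,25,0]
    - [1,90,0,25,0]
    - [-1,90,0,25,0]
    - [-1,90,0,25,0]

```text
time: 8.0
tool_pos: [0.5504, 0.1191, 0.1101]
ee_rot: [3.139, -0.0, 1.484]
wrist_force: [-0.6, -1.4, 1.0]
width: 0.077
```

Call:
step_arm:
  series:
    - [-1,0,0,0,0]
    - [-1,0,0,0,0]
    - [-1,0,0,0,0]
    - [-1,0,0,0,0]
    - [-1,0,0,0,0]
    - [-1,0,0,-10,0]
    - [-1,0,0,-20,0]
    - [-1,0,0,-25,0]
    - [-1,0,0,-25,0]
    - [-1,0,0,-25,0]
    - [-1,0,0,-25,0]

```text
time: 9.38
tool_pos: [0.5492, 0.119, 0.1329]
ee_rot: [-3.141, 0.0, 1.484]
wrist_force: [0.3, -0.1, -2.8]
width: 0.0355
```

```bash
cat >> h.py <<'E'
def heft(n=8):
    F=[]
    for i in range(n):
        s=cams.snapshot("wrist"); o=robot.get_obs(); F.append(o["wrist_force"])
    print("F",np.mean(F,0).round(2),"sd",np.std(F,0).round(2),"w",o["width"],o["tool_pos"],o["ee_rot"][2],o["time"])
    return s
E
python3 -c "
from h import *
s=heft(); cv2.imwrite('pics/w2.png',s['pixels'][:,:,::-1]); print(pin(s,'bottle_a'))"
```

```text
F [ 0.07  0.22 -3.02] sd [0.46 0.46 0.53] w 0.03583182225968567 [0.54948798 0.11909963 0.13341999] 1.4842488890921244 9.775
[([0.548, 0.12, 0.035], 0.59)]
```

Call:
step_arm:
  series:
    - [-1,0,0,12,0]
    - [-1,0,0,20,0]
    - [-1,0,0,24,0]
    - [-1,0,0,25,0]
    - [-1,0,0,25,0]
    - [1,0,0,25,0]
    - [1,0,0,25,0]
    - [1,0,0,25,0]
    - [1,0,0,25,0]
    - [1,0,0,-10,0]
    - [1,0,0,-60,0]
    - [1,-60,0,-60,0]
    - [1,-120,0,-60,0]
    - [1,-178,0,-60,0]
    - [1,-178,0,-60,0]
    - [1,-178,0,-60,0]
    - [1,-178,0,-10,0]
    - [1,-178,0,15,0]
    - [1,-178,0,25,0]
    - [1,-178,0,25,0]

```text
time: 12.32
tool_pos: [0.5342, -0.0571, 0.1084]
ee_rot: [-3.141, -0.0, 1.486]
wrist_force: [-0.1, -0.0, -0.1]
width: 0.0939
```

Call:
step_arm:
  series:
    - [-1,0,0,0,0]
    - [-1,0,0,0,0]
    - [-1,0,0,0,0]
    - [-1,0,0,0,0]
    - [-1,0,0,0,0]
    - [-1,0,0,0,0]
    - [-1,0,0,0,0]
    - [-1,0,0,-10,0]
    - [-1,0,0,-20,0]
    - [-1,0,0,-25,0]
    - [-1,0,0,-25,0]
    - [-1,0,0,-25,0]
    - [-1,0,0,-25,0]

```text
time: 13.95
tool_pos: [0.5338, -0.0582, 0.133]
ee_rot: [-3.141, -0.0, 1.484]
wrist_force: [-1.1, -0.3, -4.7]
width: 0.0357
```

```bash
python3 -c "
from h import *
s=heft(); cv2.imwrite('pics/w3.png',s['pixels'][:,:,::-1]); print(pin(s,'bottle_a'))
t=cams.snapshot('top');cv2.imwrite('pics/t3.png',t['pixels'][:,:,::-1]);print(pin(t,'dish'),pin(t,'tray'),pin(t,'bottle_a'))
# dish and tray outline centroids from the top view
f=192/np.tan(np.radians(t['fov_y']/2))
def back(u,v,z):
    d=t['R'].T@np.array([(u-t['cx'])/f,(v-t['cy'])/f,1]); c=-t['R'].T@t['t']; return c+d*(z-c[2])/d[2]
im=t['pixels'].astype(int); m=((im[...,0]>im[...,2]*1.6)).astype(np.uint8); m[:,:80]=0;m[:,150:]=0;m[:200]=0
n,l,st,ce=cv2.connectedComponentsWithStats(m); k=1+st[1:,4].argmax(); print(st[k],ce[k],back(*ce[k],.012))
for uv in [(391,224),(372,193),(419,199),(412,256),(364,249)]: print(back(*uv,.035))
"
```

```text
F [-0.15 -0.14 -4.81] sd [0.59 0.27 0.7 ] w 0.03523570628774216 [ 0.53411523 -0.05823455  0.13345165] 1.4843096114153111 14.35
[([0.534, -0.056, 0.037], 0.97)]
[([0.471, 0.335, -0.004], 0.89)] [([0.495, -0.32, 0.002], 0.78)] [([0.547, 0.03, 0.009], 0.91), ([0.55, 0.117, 0.012], 0.84), ([0.497, -0.324, 0.001], 0.72)]
[  89  217   47   47 1714] [112.34655776 239.91190198] [0.47040228 0.33584181 0.012     ]
[ 0.49719754 -0.31389808  0.035     ]
[ 0.5698271  -0.27254564  0.035     ]
[ 0.55416227 -0.38192529  0.035     ]
[ 0.42301647 -0.35931307  0.035     ]
[ 0.44086894 -0.24898758  0.035     ]
```

Call:
step_arm:
  series:
    - [-1,0,0,-30,0]
    - [-1,0,0,-70,0]
    - [-1,0,0,-110,0]
    - [-1,0,0,-140,0]
    - [-1,0,0,-150,0]
    - [-1,15,-4,-150,0]
    - [-1,50,-12,-150,0]
    - [-1,95,-24,-150,0]
    - [-1,140,-35,-150,0]
    - [-1,185,-47,-150,0]
    - [-1,230,-58,-150,0]
    - [-1,275,-69,-150,0]
    - [-1,315,-80,-150,0]
    - [-1,350,-89,-150,0]
    - [-1,375,-95,-150,0]
    - [-1,387,-98,-150,0]
    - [-1,387,-98,-150,0]
    - [-1,387,-98,-130,0]
    - [-1,387,-98,-100,0]
    - [-1,387,-98,-90,0]

```text
time: 17.1
tool_pos: [0.4691, 0.334, 0.2207]
ee_rot: [-3.138, 0.004, 1.483]
wrist_force: [-0.4, 0.1, -4.0]
width: 0.0356
```

```bash
python3 -c "
from h import *
o=obs(); s=cams.snapshot('wrist'); cv2.imwrite('pics/w4.png',s['pixels'][:,:,::-1])
print(pin(s,'bottle_a'),pin(s,'dish')); print(rel(o,.4705,.3358))
t=cams.snapshot('scene'); print(pin(t,'bottle_a'),pin(t,'dish'))"
```

```text
time 17.1
tool_pos [0.4691, 0.334, 0.2207]
ee_rot [-3.1377, 0.0035, 1.4827]
wrist_force [-0.4336, 0.1022, -4.0381]
wrist_torque [0.0101, -0.0625, -0.022]
width 0.0356
[([0.468, 0.335, 0.125], 0.63)] [([0.469, 0.334, 0.002], 0.79)]
[2.  1.3]
[([0.543, 0.032, 0.014], 0.8), ([0.547, 0.122, 0.008], 0.7), ([0.469, 0.331, 0.124], 0.57)] [([0.469, 0.338, 0.001], 0.62)]
```

View pics/w4.png

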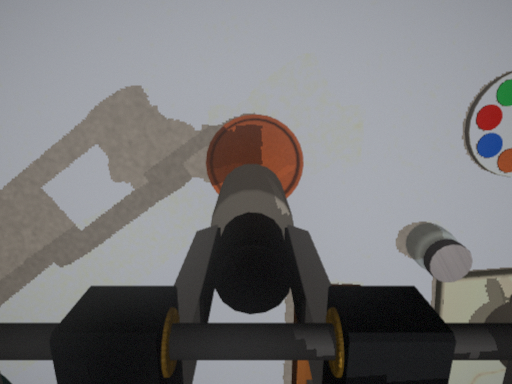

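Call:
step_arm:
  series:
    - [-1,0,0,25,0]
    - [-1,0,0,55,0]
    - [-1,0,0,80,0]
    - [-1,0,0,98,0]
    - [-1,0,0,107,0]
    - [-1,0,0,112,0]
    - [-1,0,0,115,0]
    - [-1,0,0,117,0]
    - [-1,0,0,118,0]
    - [-1,0,0,119,0]
    - [-1,0,0,119,0]
    - [-1,0,0,119,0]

```text
time: 18.9
tool_pos: [0.47, 0.3358, 0.1045]
ee_rot: [3.141, 0.0, 1.484]
wrist_force: [0.0, -0.1, -4.8]
width: 0.0358
```

```bash
python3 -c "
from h import *
heft(4)"
```

```text
F [ 0.08  0.44 -4.7 ] sd [0.5  0.11 0.27] w 0.0357288332321398 [0.46995702 0.33581063 0.1045165 ] 1.4843225110065568 19.1
```

Call:
step_arm:
  series:
    - [-1,0,0,0.5,0]
    - [-1,0,0,1,0]
    - [-1,0,0,1,0]

```text
time: 19.48
tool_pos: [0.47, 0.3359, 0.1044]
ee_rot: [3.141, -0.001, 1.484]
wrist_force: [-1.7, -1.1, -0.1]
width: 0.0356
```

```bash
python3 -c "
from h import *
heft(4)"
```

```text
F [-2.07 -0.64  2.39] sd [0.25 0.41 0.77] w 0.03570399970219615 [0.47004531 0.33591539 0.10435708] 1.484315034647088 19.675
```

Call:
step_arm:
  series:
    - [1,0,0,0,0]
    - [1,0,0,0,0]
    - [1,0,0,0,0]
    - [1,0,0,0,0]
    - [1,0,0,0,0]
    - [1,0,0,-20,0]
    - [1,0,0,-60,0]
    - [1,0,0,-100,0]
    - [1,-60,20,-100,0]
    - [1,-120,39,-100,0]
    - [1,-180,59,-100,0]
    - [1,-240,78,-100,0]
    - [1,-299,98,-100,0]
    - [1,-299,98,-100,0]
    - [1,-299,98,-100,0]
    - [1,-299,98,-100,0]

```text
time: 21.68
tool_pos: [0.5415, 0.0309, 0.2036]
ee_rot: [3.141, -0.0, 1.486]
wrist_force: [-0.4, -0.6, 0.4]
width: 0.0936
```

```bash
python3 -c "
from h import *
o=obs()
for n in ['top','scene']:
    s=cams.snapshot(n); print(pin(s,'bottle_a'),pin(s,'tray'))
cv2.imwrite('pics/s5.png',s['pixels'][:,:,::-1])
print(rel(o,.5415,.0294))"
```

```text
time 21.675
tool_pos [0.5415, 0.0309, 0.2036]
ee_rot [3.1415, -0.0004, 1.4864]
wrist_force [-0.4082, -0.6321, 0.3525]
wrist_torque [-0.0387, -0.0855, -0.0118]
width 0.0936
[([0.47, 0.332, 0.003], 0.77)] [([0.498, -0.325, 0.002], 0.73)]
[([0.468, 0.337, 0.004], 0.91), ([0.549, 0.12, 0.008], 0.72), ([0.54, 0.03, 0.008], 0.63), ([0.681, -0.223, 0.0], 0.52)] [([0.496, -0.318, -0.003], 0.83)]
[-1.5  0.1]
```

View pics/s5.png

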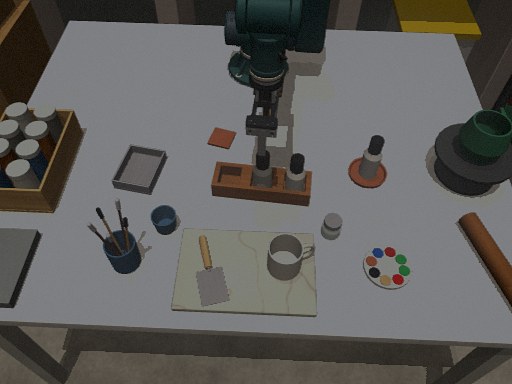

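Call:
step_arm:
  series:
    - [1,0,0,40,0]
    - [1,0,0,75,0]
    - [1,0,0,90,0]
    - [1,0,0,95,0]
    - [1,0,0,95,0]
    - [-1,0,0,95,0]
    - [-1,0,0,95,0]
    - [-1,0,0,95,0]
    - [-1,0,0,95,0]
    - [-1,0,0,95,0]
    - [-1,0,0,95,0]
    - [-1,0,0,95,0]
    - [-1,0,0,80,0]
    - [-1,0,0,50,0]
    - [-1,0,0,15,0]
    - [-1,0,0,-5,0]
    - [-1,0,0,-5,0]
    - [-1,0,0,-5,0]

```text
time: 24.22
tool_pos: [0.5413, 0.0294, 0.2077]
ee_rot: [-3.14, 0.0, 1.484]
wrist_force: [0.6, -0.5, -2.2]
width: 0.0354
```

Call:
step_arm:
  series:
    - [-1,-15,-1,0,0]
    - [-1,-50,-2,0,0]
    - [-1,-95,-4,0,0]
    - [-1,-140,-6,0,0]
    - [-1,-185,-8,0,0]
    - [-1,-230,-10,0,0]
    - [-1,-275,-12,0,0]
    - [-1,-315,-13,0,0]
    - [-1,-340,-15,0,0]
    - [-1,-350,-15,0,0]
    - [-1,-350,-15,0,0]
    - [-1,-350,-15,0,0]

```text
time: 25.72
tool_pos: [0.4966, -0.3171, 0.2084]
ee_rot: [-3.141, -0.001, 1.485]
wrist_force: [-0.6, 0.2, -1.2]
width: 0.0357
```

```bash
python3 -c "
from h import *
s=heft(5); print(pin(s,'tray')); print(rel(robot.get_obs(),.4965,-.317)); cv2.imwrite('pics/w6.png',s['pixels'][:,:,::-1])"
```

```text
F [-0.11  0.11 -1.06] sd [0.52 0.61 0.26] w 0.03527428435253059 [ 0.49679224 -0.31729141  0.20872952] 1.4853886265254939 25.975
[([0.498, -0.321, 0.003], 0.65)]
[ 0.4 -0.3]
```

View pics/w6.png

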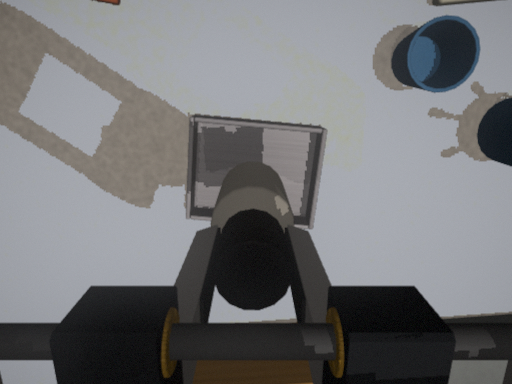

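Call:
step_arm:
  series:
    - [-1,0,0,25,0]
    - [-1,0,0,55,0]
    - [-1,0,0,80,0]
    - [-1,0,0,94,0]
    - [-1,0,0,100,0]
    - [-1,0,0,102,0]
    - [-1,0,0,103,0]
    - [-1,0,0,104,0]
    - [-1,0,0,104.5,0]
    - [-1,0,0,105,0]
    - [-1,0,0,105,0]

```text
time: 27.4
tool_pos: [0.4965, -0.318, 0.1035]
ee_rot: [3.142, 0.0, 1.484]
wrist_force: [-0.4, -0.8, -1.6]
width: 0.0353
```

```bash
python3 -c "
from h import *
s=heft(4)"
```

```text
F [ 0.02 -0.11 -1.24] sd [0.42 0.26 0.15] w 0.03585319496517286 [ 0.49653994 -0.31798021  0.10350883] 1.4842540321334985 27.6
```

Call:
step_arm:
  series:
    - [-1,0,0,0.5,0]
    - [-1,0,0,1,0]
    - [-1,0,0,1,0]

```text
time: 27.98
tool_pos: [0.4966, -0.3181, 0.1034]
ee_rot: [3.141, 0.001, 1.484]
wrist_force: [-2.3, 0.9, 4.8]
width: 0.0356
```

```bash
python3 -c "
from h import *
s=heft(4)"
```

```text
F [-1.65  1.19  5.33] sd [0.35 0.23 0.21] w 0.035591555113657816 [ 0.49659043 -0.31811509  0.10336425] 1.4842306066586388 28.175
```

Contact made; release and retreat.

Call:
step_arm:
  series:
    - [1,0,0,0,0]
    - [1,0,0,0,0]
    - [1,0,0,0,0]
    - [1,0,0,0,0]
    - [1,0,0,0,0]
    - [1,0,0,-20,0]
    - [1,0,0,-60,0]
    - [1,0,0,-110,0]
    - [1,0,0,-150,0]
    - [1,0,-100,-150,0]
    - [1,0,-150,-150,0]
    - [1,0,-150,-150,0]
    - [1,0,-150,-150,0]
    - [1,0,-150,-150,0]
    - [1,0,-150,-150,0]

```text
time: 30.05
tool_pos: [0.348, -0.3051, 0.2521]
ee_rot: [-3.141, -0.0, 1.485]
wrist_force: [-0.4, -0.3, 0.3]
width: 0.0942
```

```bash
python3 -c "
from h import *
obs(); ims=[]
for n in ['top','scene']:
    s=cams.snapshot(n); ims.append(s['pixels'])
    for l in ['bottle_a','jar','water_pot']: print(n,l,pin(s,l))
cv2.imwrite('pics/fin.png',np.vstack([i[60:320] for i in ims])[:,:,::-1])"
```

```text
time 30.05
tool_pos [0.348, -0.3051, 0.2521]
ee_rot [-3.1414, -0.0005, 1.4853]
wrist_force [-0.3639, -0.3036, 0.3479]
wrist_torque [-0.0308, -0.0576, 0.0154]
width 0.0942
top bottle_a [([0.471, 0.333, 0.007], 0.82), ([0.498, -0.319, 0.005], 0.74), ([0.55, 0.114, 0.012], 0.58)]
top jar [([0.673, 0.214, -0.0], 0.58)]
top water_pot [([0.678, -0.215, 0.002], 0.62), ([0.673, 0.216, -0.001], 0.3)]
scene bottle_a [([0.544, 0.122, 0.008], 0.69), ([0.498, -0.317, 0.003], 0.67), ([0.473, 0.337, 0.005], 0.62)]
scene jar [([0.669, 0.216, 0.001], 0.79), ([0.47, 0.335, 0.006], 0.23)]
scene water_pot [([0.68, -0.224, 0.0], 0.81)]
```

View pics/fin.png

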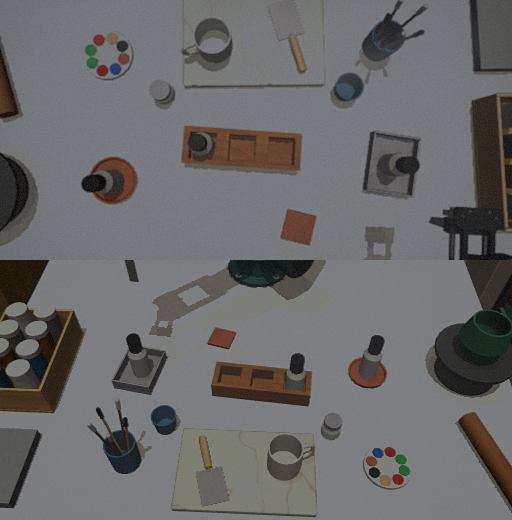

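All three bottles are upright in their places: dish (113,180), tray (392,165) and rack well (200,143) in the upper picture. The jar and pot are unmoved.

```bash
python3 -c "
from bench import robot
print(robot.close_job())"
```

```text
the job is handed in; nothing more can be done
None
```

I hefted all three bottles and put each where you asked, and the job was handed in at about 30 s of the 72 s allowed.

| Bottle (starting well) | Mean force when lifted | Meaning | Now standing in |
|---|---|---|---|
| Well at the tray end | 4.8 N | full | dish, at about (0.471, 0.335) |
| Well at the dish end | 3.0 N | part-used | rack, same well as at the start |
| Middle well | 1.0 N | empty | tray, at about (0.497, -0.318) |

- **Setting down:** I lowered the full and the empty bottle in half-millimetre steps until the wrist force showed contact. It read about 2 N upward at the dish and 5 N at the tray before I let go.
- **Last checks:** the top and scene cameras show all three bottles upright in their places. The jar and the water pot are where they started, within the networks' few millimetres of error. The gripper was open and touching nothing.
- **Disagreements:** none in the final check. The networks made a few wrong reports along the way, such as a bottle at the tray or the water pot. I set these aside after comparing them with the pictures.

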